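# Index the carving stand's collar and fit its spacer sleeve

## Task

On the carver's work stand, turn the ribbed metal collar clockwise (seen from above), click by click, all the way round to its stop, where the rib on its top lines up with the tooth on the index post; the post is in the way of a full turn, so let go and take the collar again as needed. Then slide the upright wooden spacer sleeve over the stand's shaft so that it sits fully home and upright on the shoulder, leave the collar at its stop, and do not disturb the other things on the bench.

Things in the scene. Friction and masses are not known exactly. Their poses are not given: they have to be found in the camera images.
- stand_seat (a point): Point on the barrel's axis on the flat shoulder at the foot of the shaft, 87 mm above the bench, of the fixed work stand: grey base plate 160 mm across (bolts to 18 mm high), foot 56 mm across up to 32 mm, steel barrel 40 mm in diameter up to the shoulder, then an upright shaft 30 mm in diameter, 26 mm long, chamfered 4 mm on top. z is up; -x points to the index post.
- stand_mark (a point): Top of the small steel tooth on the index post, 98 mm above the bench, 43 mm from the barrel's axis. The post is a fixed grey upright 32 mm wide, 40 to 56 mm from the axis, 92 mm high: fingers around the collar cannot pass it (keep the line between the fingers 0.8 rad or more off the post's direction).
- collar_mid (a point): Centre, on the barrel's axis and half-way up, of the collar: an aluminium ring with dark grip ridges, 64 mm in outer diameter, from 58 to 84 mm above the bench. It turns about the barrel but cannot rise. Grip it across its diameter from above with the shaft between the fingers (the shaft's top is 42 mm above this point).
- collar_rib (a point): Top of the small dark raised rib on the collar's top face (7.5 x 6 mm, 5 mm high), 28 mm from the axis, 89 mm above the bench. It shows how far the collar is turned.
- collar (a joint): Turn of the collar, rad, growing clockwise seen from above: 0 at the stop (rib in line with the tooth of the index post), negative before it; -2.95 to -1.9 at the start. It clicks into a sprung detent every 0.349 rad, one of them at 0; about 0.25 N m takes it past a click and it stays where it clicked. Hard end stop at +0.05.
- sleeve_center (a point): Centre, half-way up, of the loose wooden spacer sleeve that stands upright on the bench: a plain tube open at both ends, 48 mm in outer diameter, 33 mm bore, 90 mm high, about 0.16 kg; either end may be down. Fully home on the stand its centre lies on the barrel's axis, 45 mm above the shoulder.
Mind the look-alikes: they are no part of the job. Of the things that look like the part that bears sleeve_center, the smallest one is meant. Of the things shaped like the part that bears stand_seat, the grey one is meant.

How it is judged (in metres and radians):
On the way:
1. the collar is turned to its stop (within 0.12 rad) while the sleeve is still off the stand (value of joint collar above -0.12 rad and horizontal distance between sleeve_center and stand_seat above 0.06 m), for 0.2 s.
At the end, for the whole second after the job is handed in: The collar is within 0.12 rad of its stop; the sleeve is at rest over the shaft, its centre within 5 mm of the barrel's axis and 45 mm (within 4 mm) above the shoulder, upright within 0.06 rad (value of joint collar above -0.12 rad and horizontal distance between sleeve_center and stand_seat below 0.005 m and z of sleeve_center in the frame of stand_seat between 0.041 and 0.049 m and angle between the z axis of sleeve_center and the z axis of stand_seat, either way round below 0.06 rad and linear speed of sleeve below 0.02 m/s); the robot touches nothing.
It fails at once if a bystander (whetstone, wood blank, mallet or gouge) is shifted more than 30 mm (distance of any of whetstone, blank, mallet, gouge from where it was at the start of the episode above 0.03 m).
It also fails if it takes over 58 s, if anything falls off the work surface, if the arm or the gripper's body presses on something with over 40 N, if the wrist force passes 120 N, or if a joint passes its speed limit or range.

## Robot

A 7-joint arm with a two-finger parallel gripper is mounted at the origin on the work surface. World frame = base frame: x ahead of the robot, y to its left, z up, the work surface at z = 0. Lengths are in m, angles in degrees, forces in N, time in s.
With the tool pointing down it reaches from about 0.425 to 1.025 m from the base axis. Payload 9.4 kg.
Tool frame: the origin (TCP) lies at the very end of the fingers, on their centre line; the grasp point (between the pads) lies 19 mm behind it; x points along the fingers, y is the direction in which the jaws open and shut, and the axes are right-handed (so a half turn about x gives the same grasp; the last joint's range is limited). The gripper opens to 85 mm and grips with 20 to 120 N. Pads are 22 mm wide; open, the fingers measure 114 mm over their backs; the gripper's body (76 mm by 85 mm) begins 54 mm behind the grasp point. The pads swing forward as they close: fully open they stand 13 mm farther back than shut.
Start: joints at [68.256, 34.337, -0.143, 91.639, 0.103, 54.024, -4.572], TCP at [0.216, -0.692, 0.209] pointing down, gripper open.
Joint ranges: [-147.43, 147.43], [-19.82, 112.94], [-74.19, 73.91], [6.32, 146.72], [-59.91, 239.91], [6.04, 106.73], [-150.56, 150.56]. Speed limits (degrees/s): [127.2, 127.2, 172.46, 172.46, 180, 180, 180].

## Interface

Orientations are given as a 3x3 rotation matrix whose columns are the frame's x, y, z axes.
In Python, from station import manip gives the robot as it stands.
- The arm moves only by the shell command python3 -m inch 'ROWS' [FORCE]. ROWS is JSON, a list of rows, each a list of 3 entries, a list of its own where there are three numbers: the shift along the tool's x, y, z each as a share of 0.6 m, from -1 to 1, then the turn, a rotation vector about the tool's x, y, z each as a share of 180 degrees, from -1 to 1, then the closure, from -1 (fully open) to 1 (shut). A call has 1 to 5 rows; each row is the pose to reach, as a shift and turn from the pose commanded when the call began, along the tool's axes at that moment, turning the shorter way round; what a row does not reach only later rows make up. A row lasts 1/8 s, in which the tool goes at most 62.5 mm and 10.7 degrees, less where a joint would pass 70% of its speed; a pose out of reach is approached as far as the arm can. A call with a number of a shift or a turn outside -1 to 1 is refused whole. A call with a gripper value outside its range is refused whole. The fingers move at their own pace and stop on an object; FORCE is the grip in N (left out, the last holds). Time passes only in rows, so rows that repeat a pose let the fingers close. It gives the time, the measured TCP pose, the force and the opening at its end, in the units of the state.
- manip.get_state(): the state, without advancing time (a new reading comes with each control period).
- manip.read_camera(name): name is "scene" or "side" or "wrist"; returns (picture, depth): 420x560x3 uint8, red, green, blue; 420x560 float32, m along the optical axis (not along the pixel's ray), 0 where there is no reading.
- manip.camera_params(name): a dict with "fx", "fy", "cx", "cy" (pixels), "rvec" (rotation vector, rad) and "tvec" (3), from world to camera coordinates, as OpenCV has them. Camera axes: x right, y down, z forward; pixel columns grow to the right and rows downward; lengths in m; the calibration is good to about 2 mm. A picture is of the moment at which its call begins: read the wrist's pose just before it. camera_params takes no time and is no camera call; for the wrist camera it gives the pose at the moment of the call.
- manip.sign_off(): hands the job in, once; it reports no verdict.
The state is a dict: "time": time; "joints": joint angles; "qvel": joint speeds; "effort": joint torques, N m; "tool_pos": TCP position; "eef_rot": TCP orientation; "force": force on the tool from outside, world axes, zero at the start; "moment": the same for the moment, N m; "opening": finger opening in m.
Only numpy, scipy, OpenCV 4.12 (cv2) and the standard library are available. Lean on these libraries where they do the work, as an engineer would, in place of code of your own. Each camera call takes 0.05 s, during which the arm holds its last target.

## Working session

There is one attempt and no reset: what is moved stays moved. The work goes in short steps, Python scripts to look and compute and a shell command to move; the robot and the scene stay as the last step left them, time stands still between calls to the robot, and variables do not carry over. Pictures are saved under pics/ and viewed, and the job is handed in when it is done.

```bash
ls; mkdir -p pics; python3 - <<'E'
from station import manip
import cv2
s=manip.get_state();print({k:s[k] for k in s})
for n in("scene","side","wrist"):
    p,d=manip.read_camera(n);cv2.imwrite(f"pics/{n}0.png",p[:,:,::-1]);print(n,manip.camera_params(n))
    import numpy as np;np.save(f"pics/{n}0.npy",d);np.save(f"pics/{n}0p.npy",p)
    import pickle;pickle.dump(manip.camera_params(n),open(f"pics/{n}0.pkl","wb"))
E
```

```text
pics
{'time': 0.0, 'joints': array([68.25672739, 34.38630243, -0.14724828, 91.68076682,  0.10213849,
       54.02586209, -4.5742268 ]), 'qvel': array([-0.00824347, -0.02697781, -0.02794106,  0.05219816, -0.06648649,
        0.00559845, -0.03689567]), 'effort': array([ 3.63230756e-04, -7.76441216e+01,  1.56497922e+00, -2.58004045e+01,
        1.22659121e-02,  8.86025664e-03, -6.38252800e-06]), 'tool_pos': array([ 0.21603024, -0.69151986,  0.20769512]), 'eef_rot': array([[-5.95053170e-04,  2.98219042e-01, -9.54497276e-01],
       [ 1.50641622e-03, -9.54496094e-01, -2.98219612e-01],
       [-9.99998688e-01, -1.61532670e-03,  1.18733927e-04]]), 'force': array([ 0.11775392, -0.41856642, -0.88047459]), 'moment': array([-0.05194947,  0.00053557,  0.01107052]), 'opening': 0.08523542909079437}
scene {'fx': 453.2062318169846, 'fy': 453.2062318169846, 'cx': 280.27643258708366, 'cy': 202.6421100056434, 'rvec': array([ 1.31359548,  2.50923   , -0.68049694]), 'tvec': array([ 0.29695674, -0.29458865,  1.01229046])}
side {'fx': 385.0160436532885, 'fy': 385.0160436532885, 'cx': 268.6727210653041, 'cy': 218.24720310149797, 'rvec': array([ 0.25550536, -2.54474363,  1.58973983]), 'tvec': array([0.47996891, 0.14304648, 0.57003197])}
wrist {'fx': 299.0659540693407, 'fy': 299.0659540693407, 'cx': 278.72443092171426, 'cy': 209.4622941316488, 'rvec': array([-2.35379983,  1.73056012,  0.2288619 ]), 'tvec': array([-0.72390948, -0.03345915,  0.3775563 ])}
```

View pics/scene0.png

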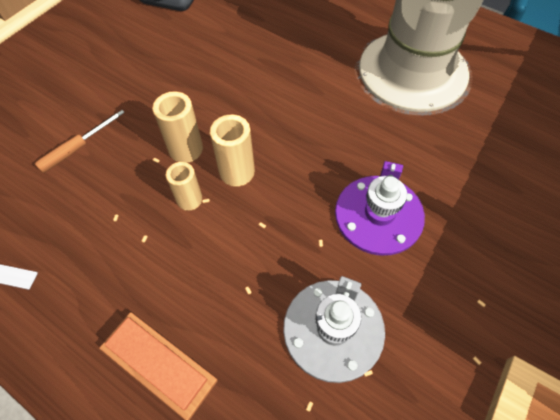

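View pics/side0.png

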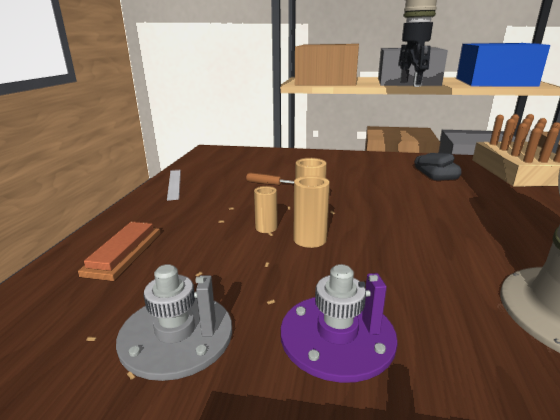

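View pics/wrist0.png

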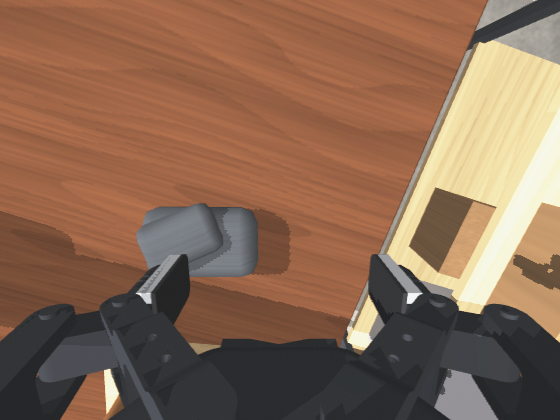

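The scene picture shows the grey stand (shaft top near (341,308), post near (347,287)) and the small sleeve (rim near (182,172)). The purple stand and the two tall sleeves are look-alikes. Next I measure with depth.

```bash
cat > h.py <<'E'
import numpy as np,cv2,pickle
def cloud(d,c):
    R,_=cv2.Rodrigues(np.array(c['rvec']));t=np.array(c['tvec'])
    v,u=np.mgrid[:d.shape[0],:d.shape[1]]
    P=np.stack([(u-c['cx'])/c['fx']*d,(v-c['cy'])/c['fy']*d,d],-1)
    return (P-t)@R
def proj(p,c):
    q,_=cv2.projectPoints(np.array(p,float).reshape(-1,1,3),np.array(c['rvec']),np.array(c['tvec']),np.array([[c['fx'],0,c['cx']],[0,c['fy'],c['cy']],[0,0,1]]),None);return q[:,0]
def load(n):return np.load(f'pics/{n}p.npy'),np.load(f'pics/{n}.npy'),pickle.load(open(f'pics/{n}.pkl','rb'))
def shot(n,tag):
    from station import manip
    c=manip.camera_params(n);p,d=manip.read_camera(n)
    cv2.imwrite(f'pics/{tag}.png',p[:,:,::-1]);np.save(f'pics/{tag}p.npy',p);np.save(f'pics/{tag}.npy',d);pickle.dump(c,open(f'pics/{tag}.pkl','wb'))
    return p,d,c
def circ(P,r=None):
    from scipy.optimize import least_squares
    f=lambda x:np.hypot(P[:,0]-x[0],P[:,1]-x[1])-(x[2] if r is None else r)
    x0=list(P[:,:2].mean(0))+([0.03] if r is None else [])
    s=least_squares(f,x0,loss='soft_l1',f_scale=.001);return s.x,np.std(s.fun)
E
python3 - <<'E'
from h import *
for n in('scene0','side0'):
    p,d,c=load(n);W=cloud(d,c)
    for nm,(u,v) in dict(scene0=dict(shaft=(341,308),post=(349,285),sl=(184,187),A=(235,150),B=(178,130),purp=(390,186),whet=(157,365),gouge=(62,152),gt=(120,113),white=(15,277),bench=(260,250)),side0=dict(shaft=(166,272),post=(205,285),sl=(265,208),A=(311,210),bench=(330,265)))[n].items():
        print(n,nm,W[v,u].round(4))
    for nm,ctr in(('stand',W[308,341] if n=='scene0' else W[272,166]),):
        m=(np.hypot(W[...,0]-ctr[0],W[...,1]-ctr[1])<.1)&(d>0)
        z=W[m]
        print(np.histogram(z[:,2],np.arange(-.01,.13,.005)))
        top=z[z[:,2]>.109];print('top',top.mean(0),len(top),circ(z[(z[:,2]>.092)&(z[:,2]<.107)&(np.hypot(*(z[:,:2]-ctr[:2]).T)<.025)],.015))
        zz=z[(z[:,2]>.060)&(z[:,2]<.082)&(np.hypot(*(z[:,:2]-ctr[:2]).T)<.045)]; print('collar',len(zz),circ(zz,.032))
E
```

```text
scene0 shaft [0.5903 0.1549 0.1122]
scene0 post [0.5498 0.1458 0.0983]
scene0 sl [ 0.5513 -0.1768  0.0779]
scene0 A [ 0.4596 -0.133   0.1147]
scene0 B [ 0.4754 -0.2506  0.1021]
scene0 purp [0.3751 0.1164 0.1142]
scene0 whet [ 0.7941 -0.0313  0.03  ]
scene0 gouge [ 0.6062 -0.4551  0.0261]
scene0 gt [ 0.4665 -0.4425  0.015 ]
scene0 white [ 0.8266 -0.3405  0.0015]
scene0 bench [ 5.463e-01 -2.440e-02 -3.000e-04]
(array([   0, 2124, 2020,  369, 5263,  298,   41,   33,   46,    0,    0,
          0,    5,   12,   52,   52,   68,   96,  778,  378,  208,   48,
         20,   59,  296,    3,    0,    0]), array([-0.01 , -0.005,  0.   ,  0.005,  0.01 ,  0.015,  0.02 ,  0.025,
        0.03 ,  0.035,  0.04 ,  0.045,  0.05 ,  0.055,  0.06 ,  0.065,
        0.07 ,  0.075,  0.08 ,  0.085,  0.09 ,  0.095,  0.1  ,  0.105,
        0.11 ,  0.115,  0.12 ,  0.125,  0.13 ]))
top [0.59270939 0.1550315  0.11223322] 327 (array([0.59132539, 0.15490098]), np.float64(0.0002675106177475476))
collar 371 (array([0.58997258, 0.15471427]), np.float64(0.005137857532292272))
side0 shaft [0.5879 0.1645 0.1127]
side0 post [0.5412 0.1536 0.0909]
side0 sl [ 0.5349 -0.1713  0.0566]
side0 A [ 0.4343 -0.125   0.0807]
side0 bench [ 0.3905 -0.0677 -0.0012]
(array([   0, 4035,  426, 1121, 3802,  297,  161,  212,  345,  131,  132,
         84,   44,  100,  203,  208,  214,  237,  683,  265,  200,   99,
         72,  114,  164,    0,    0,    0]), array([-0.01 , -0.005,  0.   ,  0.005,  0.01 ,  0.015,  0.02 ,  0.025,
        0.03 ,  0.035,  0.04 ,  0.045,  0.05 ,  0.055,  0.06 ,  0.065,
        0.07 ,  0.075,  0.08 ,  0.085,  0.09 ,  0.095,  0.1  ,  0.105,
        0.11 ,  0.115,  0.12 ,  0.125,  0.13 ]))
top [0.59134681 0.15945046 0.11124355] 189 (array([0.5934632 , 0.15643347]), np.float64(0.0005854715855963316))
collar 905 (array([0.59277657, 0.1567489 ]), np.float64(0.005154455036125898))
```

```bash
python3 - <<'E'
from h import *
ims=[]
for n,b in(('scene0',(295,265,90,90)),('side0',(120,250,110,90))):
    p,d,c=load(n);W=cloud(d,c);x,y,w,h=b
    ims.append(cv2.resize(p[y:y+h,x:x+w,::-1],(390,390),interpolation=cv2.INTER_CUBIC))
    m=(np.hypot(W[...,0]-.545,W[...,1]+.18)<.05)&(d>0)&(W[...,2]>.012)
    z=W[m];print(n,len(z),z[:,2].max())
    rim=z[z[:,2]>.0875];print('rim',rim.mean(0),circ(z[(z[:,2]<.085)&(np.hypot(*(z[:,:2]-[.545,-.18]).T)>.0)],None))
    # rib/tooth
    A=np.array([.592,.1555]);r=np.hypot(*(W[...,:2]-A).transpose(2,0,1))
    m=(r<.034)&(r>.020)&(W[...,2]>.0868)&(W[...,2]<.095)&(d>0)
    q=W[m];a=np.degrees(np.arctan2(q[:,1]-A[1],q[:,0]-A[0]));print('rib',len(q),q.mean(0) if len(q) else 0,np.sort(a)[::4].round())
    m=(r<.06)&(r>.036)&(W[...,2]>.085)&(d>0)
    q=W[m];print('post',len(q),q.mean(0),q[:,2].max(),np.degrees(np.arctan2(*(q.mean(0)[:2]-A)[::-1])))
cv2.imwrite('pics/zoom.png',np.hstack(ims))
E
```

```text
scene0 1135 0.09391238807966429
rim [ 0.53850279 -0.19437646  0.08987041] (array([ 0.53984497, -0.19203812,  0.02040472]), np.float64(0.0011913346430770103))
rib 33 [0.60869575 0.13900233 0.08870607] [-104.  -53.  -50.  -49.  -46.  -45.  -42.  -40.  100.]
post 245 [0.54659347 0.14475916 0.09197631] 0.09983840931646602 -166.69141191565683
side0 877 0.08919145092165592
rim [ 0.53972422 -0.19172567  0.08812241] (array([ 0.53898972, -0.19047406,  0.02129408]), np.float64(0.0013473372452153744))
rib 0 0 []
post 223 [0.54512916 0.15091682 0.0908103 ] 0.09802848507578184 -174.41519052701224
```

View pics/zoom.png

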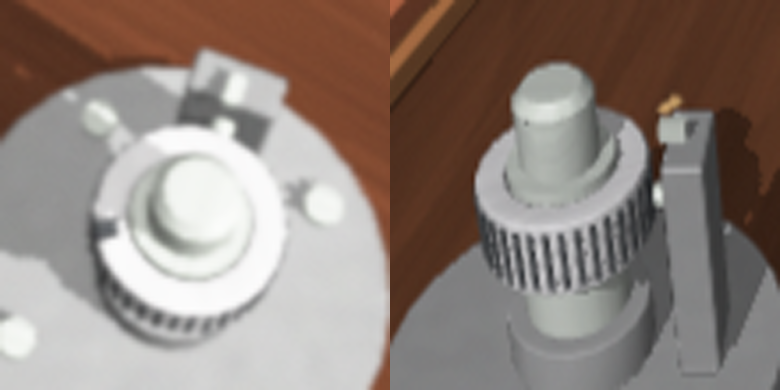

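The scene zoom shows the dark rib at the collar's front left and the tooth on the post. By depth the rib lies at about −46° and the post at about −168°, so the joint is near −2.1 rad (6 clicks). Next I work out the wrist camera's offset and the heights of the tall tubes.

```bash
cat >> h.py <<'E'
def rel(tgt,ang=None):
    """shares for shift to tgt (TCP) & turn about tool x to bring tool y to angle ang (deg)"""
    from station import manip
    s=manip.get_state();R=s['eef_rot'];sh=R.T@(np.array(tgt)-s['tool_pos'])/.6
    out=sh.round(4)
    y=np.degrees(np.arctan2(R[1,1],R[0,1]))
    # ideal down rotation
    if ang is None: ang=y
    a=np.radians(ang);X=np.array([0,0,-1.]);Y=np.array([np.cos(a),np.sin(a),0]);T=np.stack([X,Y,np.cross(X,Y)],1)
    rv=cv2.Rodrigues(R.T@T)[0].ravel()/np.pi
    print('t',round(s['time'],3),'y ang',y.round(2),'tcp',s['tool_pos'].round(4),'shift',out,'turn',rv.round(4),'F',s['force'].round(1),'open',round(s['opening'],4))
E
python3 - <<'E'
from h import *
from station import manip
s=manip.get_state();c=manip.camera_params('wrist');R=cv2.Rodrigues(c['rvec'])[0];C=-R.T@c['tvec']
T=s['eef_rot'];print('cam in tool',T.T@(C-s['tool_pos']),'axes\n',T.T@R.T)
p,d,cc=load('scene0');W=cloud(d,cc)
for q in((.45,-.12),(.47,-.25)):
    m=(np.hypot(W[...,0]-q[0],W[...,1]-q[1])<.06)&(d>0);z=W[m];h=np.percentile(z[:,2],99);print(h,z[z[:,2]>h-.006].mean(0),circ(z[z[:,2]>h-.006]))
rel([.59,.155,.26],107.4)
E
```

```text
cam in tool [-0.1651867  -0.00079839 -0.06568525] axes
 [[-8.80916367e-04 -2.59415476e-01  9.65765414e-01]
 [ 9.99999612e-01 -2.46854123e-04  8.45835058e-04]
 [ 1.89804700e-05  9.65765784e-01  2.59415592e-01]]
0.12973906441508065 [ 0.44306305 -0.14693843  0.12802817] (array([ 0.43952505, -0.15699348,  0.02817155]), np.float64(0.0030830329765769385))
0.129863587313563 [ 0.45636564 -0.27350844  0.12781378] (array([ 0.45456549, -0.27534587,  0.02849691]), np.float64(0.003049434685572395))
t 0.15 y ang -72.65 tcp [ 0.2161 -0.6917  0.2079] shift [-0.0856 -1.1611 -1.0157] turn [ 9.997e-01  6.000e-04 -1.000e-04] F [-0.1  0.4 -0.9] open 0.0856
```

```bash
python3 -c "
from h import *
rel([.52,-.19,.24]);rel([.5,-.19,.24],-45)"
```

```text
t 0.15 y ang -72.65 tcp [ 0.2161 -0.6917  0.2079] shift [-0.0528 -0.6471 -0.7329] turn [0.     0.     0.0004] F [-0.1  0.4 -0.9] open 0.0856
t 0.15 y ang -72.65 tcp [ 0.2161 -0.6917  0.2079] shift [-0.0528 -0.657  -0.701 ] turn [-0.1536 -0.      0.0004] F [-0.1  0.4 -0.9] open 0.0856
```

```bash
python3 -m inch '[[[-0.053,-0.65,-0.72],[-0.15,0,0],-1],[[-0.053,-0.65,-0.72],[-0.15,0,0],-1],[[-0.053,-0.65,-0.72],[-0.15,0,0],-1],[[-0.053,-0.65,-0.72],[-0.15,0,0],-1],[[-0.053,-0.65,-0.72],[-0.15,0,0],-1]]'; python3 -c "
from h import *
rel([.51,-.19,.24],-45)"
```

```text
time: 0.78
tool_pos: [0.3756, -0.4216, 0.2257]
eef_rot: [[0.0, 0.699, -0.715], [0.0, -0.715, -0.699], [-1.0, 0.0, -0.0]]
force: [0.9, 0.0, 0.1]
opening: 0.0854
t 0.775 y ang -45.66 tcp [ 0.3756 -0.4216  0.2257] shift [-0.0238 -0.1195 -0.43  ] turn [-0.0037 -0.     -0.    ] F [0.9 0.  0.1] open 0.0854
```

```bash
python3 -m inch '[[[-0.024,-0.12,-0.43],[0,0,0],-1],[[-0.024,-0.12,-0.43],[0,0,0],-1],[[-0.024,-0.12,-0.43],[0,0,0],-1],[[-0.024,-0.12,-0.43],[0,0,0],-1],[[-0.024,-0.12,-0.43],[0,0,0],-1]]'; python3 -c "
from h import *
p,d,c=shot('wrist','w1');W=cloud(d,c)
A=[.5395,-.191]
m=(np.hypot(W[...,0]-A[0],W[...,1]-A[1])<.045)&(d>0);z=W[m];rim=z[(z[:,2]>.0885)&(z[:,2]<.0915)];print(len(rim),z[:,2].max(),rim.mean(0),circ(rim))
ou=rim[np.hypot(*(rim[:,:2]-circ(rim)[0][:2]).T)>.0225];print(len(ou),circ(ou,.024))
rel([.58,.15,.24],-45)"
```

```text
time: 1.4
tool_pos: [0.511, -0.1873, 0.2403]
eef_rot: [[0.001, 0.703, -0.711], [0.001, -0.711, -0.703], [-1.0, -0.0, -0.002]]
force: [-0.4, -0.3, 0.4]
opening: 0.0854
719 0.36621622164970236 [ 0.53823875 -0.19323591  0.08986403] (array([ 0.53805044, -0.19339079,  0.02021597]), np.float64(0.0020060246876832466))
106 (array([ 0.53804418, -0.1933135 ]), np.float64(0.00031119634887360586))
t 1.45 y ang -45.32 tcp [ 0.5114 -0.187   0.2402] shift [ 0.0013 -0.3189 -0.4763] turn [-0.0018 -0.0006  0.0001] F [1.5 1.3 0.5] open 0.0853
```

View pics/w1.png

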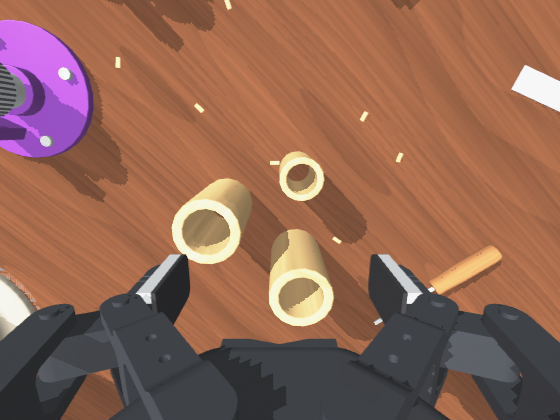

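The small sleeve's rim is at pixel (301,177), which fits to (0.538, −0.193). Next I view the stand.

```bash
python3 -m inch '[[[0,-0.31,-0.47],[0,0,0],-1],[[0,-0.31,-0.47],[0,0,0],-1],[[0,-0.31,-0.47],[0,0,0],-1],[[0,-0.31,-0.47],[0,0,0],-1],[[0,-0.31,-0.47],[0,0,0],-1]]';  python3 -m inch '[[[0,-0.04,-0.06],[0,0,0],-1],[[0,-0.04,-0.06],[0,0,0],-1]]'; python3 -c "
from h import *
p,d,c=shot('wrist','w2');W=cloud(d,c)
A=np.array([.5915,.155])
def near(r,lo,hi,r0=0):
    rr=np.hypot(W[...,0]-A[0],W[...,1]-A[1]);m=(rr<r)&(rr>=r0)&(d>0)&(W[...,2]>lo)&(W[...,2]<hi);return W[m]
for _ in range(2):
    t=near(.02,.109,.116);print('top',len(t),t.mean(0)); 
    col=near(.036,.081,.0865,.02);print('colltop',len(col),circ(col[np.hypot(*(col[:,:2]-A).T)>.0305],.032))
    t=near(.02,.095,.108);print('shaft',len(t),circ(t,.015)) if len(t)>9 else 0
    A=near(.02,.109,.116).mean(0)[:2]
rib=near(.034,.0868,.093,.021);print('rib',len(rib),rib.mean(0),np.degrees(np.arctan2(*(rib.mean(0)[:2]-A)[::-1])))
to=near(.06,.0945,.102,.036);print('tooth',len(to),to.mean(0),np.degrees(np.arctan2(*(to.mean(0)[:2]-A)[::-1])))
po=near(.062,.088,.094,.037);print('post',len(po),po.mean(0),np.degrees(np.arctan2(*(po.mean(0)[:2]-A)[::-1])))
rel([*A,.24],-45)"
```

```text
time: 2.08
tool_pos: [0.5758, 0.1135, 0.2398]
eef_rot: [[-0.0, 0.697, -0.717], [-0.001, -0.717, -0.697], [-1.0, 0.001, 0.001]]
force: [0.5, -0.0, -0.7]
opening: 0.0851
time: 2.33
tool_pos: [0.5845, 0.1587, 0.2395]
eef_rot: [[-0.0, 0.702, -0.712], [0.001, -0.712, -0.702], [-1.0, -0.001, -0.0]]
force: [-0.4, -0.4, -0.1]
opening: 0.0851
top 632 [0.59261622 0.15731588 0.11214879]
colltop 1459 (array([0.5915073 , 0.15506656]), np.float64(0.0009167517473897608))
shaft 48 (array([0.59191996, 0.15645014]), np.float64(0.0003157913258405099))
top 632 [0.59261622 0.15731588 0.11214879]
colltop 1461 (array([0.59270235, 0.15728563]), np.float64(0.0005876447846133128))
shaft 48 (array([0.59191996, 0.15645014]), np.float64(0.0003157913258405099))
rib 38 [0.61191487 0.13651075 0.08876546] -47.15129649163596
tooth 50 [0.55034289 0.14775323 0.0975975 ] -167.2536389995268
post 359 [0.54560657 0.14706674 0.09170121] -167.70071424506855
t 2.375 y ang -45.6 tcp [0.5843 0.1559 0.2394] shift [-0.001   0.008  -0.0115] turn [-0.0033  0.0003  0.0001] F [-0.6 -0.9  0.6] open 0.0854
```

View pics/w2.png

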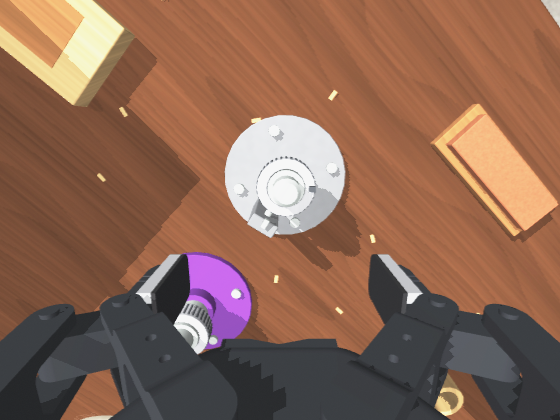

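Wrist picture: shaft at (287,187), rib at (312,188), tooth near (268,222). The axis is at (0.5925, 0.157), the post at −167.5° and the rib at −47°, so 120° to go. I descend with the jaw line at 135°.

```bash
python3 -c "
from h import *
rel([.5925,.157,.1],-45);rel([.5925,.157,.052],-45)"
```

```text
t 2.375 y ang -45.6 tcp [0.5843 0.1559 0.2394] shift [ 0.2323  0.0083 -0.0112] turn [-0.0033  0.0003  0.0001] F [-0.6 -0.9  0.6] open 0.0854
t 2.375 y ang -45.6 tcp [0.5843 0.1559 0.2394] shift [ 0.3123  0.0083 -0.0113] turn [-0.0033  0.0003  0.0001] F [-0.6 -0.9  0.6] open 0.0854
```

```bash
python3 -m inch '[[[0.1,0.008,-0.011],[-0.003,0,0],-1],[[0.18,0.008,-0.011],[-0.003,0,0],-1],[[0.18,0.008,-0.011],[-0.003,0,0],-1]]';python3 -c "
from h import *
rel([.5925,.157,.052],-45)"
```

```text
time: 2.75
tool_pos: [0.5903, 0.1538, 0.1289]
eef_rot: [[-0.007, 0.704, -0.71], [-0.003, -0.71, -0.704], [-1.0, -0.002, 0.007]]
force: [-0.3, -0.7, 1.1]
opening: 0.0849
t 2.75 y ang -45.26 tcp [0.5903 0.1538 0.1289] shift [ 0.1282 -0.001  -0.0073] turn [-0.0015  0.0023  0.0007] F [-0.3 -0.7  1.1] open 0.0849
```

```bash
python3 -m inch '[[[0.04,0,-0.005],[0,0,0],-1],[[0.04,0,-0.005],[0,0,0],-1],[[0.04,0,-0.005],[0,0,0],-1]]';python3 -c "
from h import *
rel([.5925,.157,.052],-45)"
```

```text
time: 3.12
tool_pos: [0.5953, 0.1589, 0.1099]
eef_rot: [[0.002, 0.705, -0.709], [0.0, -0.709, -0.705], [-1.0, 0.001, -0.001]]
force: [1.4, 0.1, -0.8]
opening: 0.0853
t 3.125 y ang -45.17 tcp [0.5953 0.1589 0.1099] shift [ 0.0965 -0.0012  0.0057] turn [-0.0009 -0.0005 -0.0004] F [ 1.4  0.1 -0.8] open 0.0853
```

```bash
python3 -m inch '[[[0.05,-0.001,0.0055],[0,0,0],-1],[[0.097,-0.001,0.0055],[0,0,0],-1],[[0.097,-0.001,0.0055],[0,0,0],-1],[[0.097,-0.001,0.0055],[0,0,0],-1]]';python3 -c "
from h import *
rel([.5925,.157,.052],-45)
shot('wrist','w3');shot('side','s3');rel([.5925,.157,.052],-45)"
```

```text
time: 3.62
tool_pos: [0.5926, 0.1578, 0.0514]
eef_rot: [[0.002, 0.706, -0.709], [0.0, -0.709, -0.706], [-1.0, 0.001, -0.002]]
force: [0.2, -0.4, 0.6]
opening: 0.0856
t 3.625 y ang -45.12 tcp [0.5926 0.1578 0.0514] shift [-0.0009  0.0008  0.001 ] turn [-0.0007 -0.0005 -0.0003] F [ 0.2 -0.4  0.6] open 0.0856
t 3.725 y ang -45.12 tcp [0.5927 0.1578 0.0515] shift [-0.0009  0.0007  0.0011] turn [-0.0007 -0.0006 -0.0003] F [ 0.9 -0.2  0.1] open 0.0853
```

View pics/w3.png

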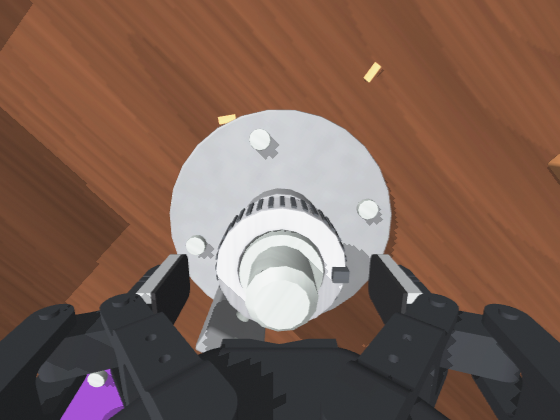

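View pics/s3.png

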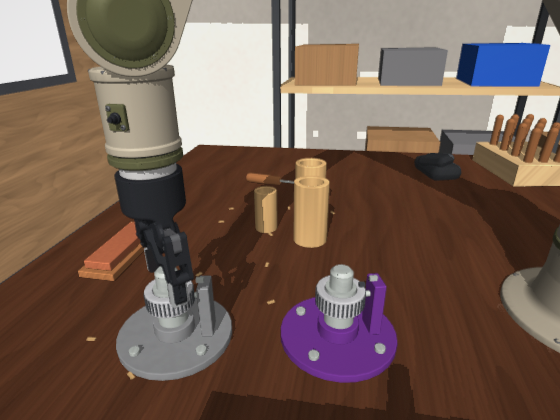

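Both views show the fingers straddling the collar and clear of the post. I close the gripper now.

```bash
python3 -m inch '[[[0,0,0],[0,0,0],1],[[0,0,0],[0,0,0],1],[[0,0,0],[0,0,0],1],[[0,0,0],[0,0,0],1],[[0,0,0],[0,0,0],1]]' 60;python3 -c "
from h import *
rel([.5925,.157,.052],-45)"
```

```text
time: 4.35
tool_pos: [0.5934, 0.1568, 0.0516]
eef_rot: [[0.003, 0.705, -0.709], [-0.0, -0.709, -0.705], [-1.0, 0.002, -0.002]]
force: [1.0, -3.7, 12.6]
opening: 0.0601
t 4.35 y ang -45.17 tcp [0.5934 0.1568 0.0516] shift [-0.0006 -0.0012  0.0008] turn [-0.001  -0.0006 -0.0008] F [ 1.  -3.7 12.6] open 0.0601
```

```bash
python3 -m inch '[[[0,0,0],[0.05,0,0],1],[[0,0,0],[0.1,0,0],1],[[0,0,0],[0.15,0,0],1],[[0,0,0],[0.2,0,0],1],[[0,0,0],[0.25,0,0],1]]';python3 -c "
from h import *
rel([.5925,.157,.052],-110)
from station import manip;print(manip.get_state()['moment'])"
```

```text
time: 4.97
tool_pos: [0.5936, 0.1559, 0.0516]
eef_rot: [[0.004, -0.008, -1.0], [-0.001, -1.0, 0.008], [-1.0, 0.001, -0.004]]
force: [0.0, -6.2, 11.3]
opening: 0.0606
t 4.975 y ang -90.47 tcp [0.5936 0.1559 0.0516] shift [-0.0006 -0.0017  0.0019] turn [ 1.085e-01 -1.200e-03 -1.000e-04] F [ 0.  -6.2 11.3] open 0.0606
[-1.2186619  -0.07464394  0.46818396]
```

```bash
python3 -m inch '[[[0,0,0],[0.05,0,0],1],[[0,0,0],[0.1,0,0],1],[[0,0,0],[0.135,0,0],1],[[0,0,0],[0.135,0,0],1]]';python3 -m inch '[[[0,0,0],[0,0,0],-1],[[0,0,0],[0,0,0],-1],[[0,0,0],[0,0,0],-1],[[0,0,0],[0,0,0],-1]]';python3 -c "
from h import *
rel([.5925,.157,.052],-45)
p,d,c=shot('wrist','w4');W=cloud(d,c);A=np.array([.5925,.157])
p2,d2,c2=shot('scene','sc4')
for W,d in((W,d),(cloud(d2,c2),d2)):
    rr=np.hypot(W[...,0]-A[0],W[...,1]-A[1]);m=(rr<.033)&(rr>.022)&(d>0)&(W[...,2]>.087)&(W[...,2]<.092);r=W[m]
    print(len(r),np.sort(np.degrees(np.arctan2(r[:,1]-A[1],r[:,0]-A[0])))[::5].round())"
```

```text
time: 5.48
tool_pos: [0.5934, 0.1556, 0.0516]
eef_rot: [[0.003, -0.417, -0.909], [-0.001, -0.909, 0.417], [-1.0, -0.0, -0.003]]
force: [-0.2, -7.3, 13.4]
opening: 0.0605
time: 5.98
tool_pos: [0.5916, 0.1578, 0.0497]
eef_rot: [[-0.0, -0.413, -0.911], [0.0, -0.911, 0.413], [-1.0, 0.0, 0.0]]
force: [0.2, 0.3, -0.4]
opening: 0.0856
t 5.975 y ang -114.39 tcp [0.5916 0.1578 0.0497] shift [-0.0039  0.0006 -0.002 ] turn [-3.855e-01  1.000e-04  1.000e-04] F [ 0.2  0.3 -0.4] open 0.0856
236 [-122. -121. -121. -121. -120. -120. -120. -119. -119. -119. -119. -118.
 -118. -118. -117. -117. -117. -116. -116. -116. -115. -115. -115. -115.
 -114. -114. -114. -113. -113. -113. -113. -112. -112. -111. -111. -111.
 -111. -110. -110. -110. -110. -109. -109. -109. -109. -109. -108. -108.]
0 []
```

View pics/w4.png

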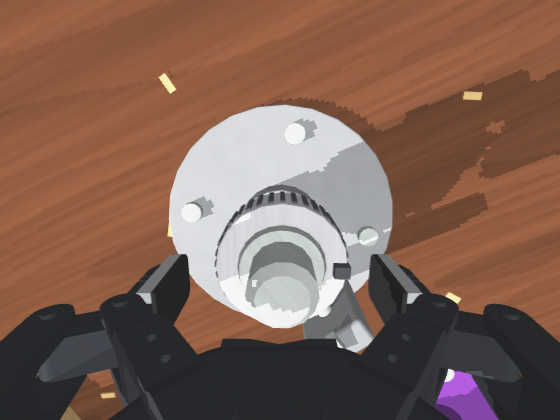

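Picture: the rib at (342,270) now reads about −115°, so it turned 68° and about 52° remain. I turn the open jaws back and grip again.

```bash
python3 -m inch '[[[-0.004,0.001,-0.002],[-0.06,0,0],-1],[[-0.004,0.001,-0.002],[-0.12,0,0],-1],[[-0.004,0.001,-0.002],[-0.18,0,0],-1],[[-0.004,0.001,-0.002],[-0.24,0,0],-1],[[-0.004,0.001,-0.002],[-0.3,0,0],-1]]';python3 -m inch '[[[0,0,0],[-0.06,0,0],-1],[[0,0,0],[-0.08,0,0],-1],[[0,0,0],[-0.08,0,0],-1]]';python3 -c "
from h import *
rel([.5925,.157,.052],-45)"
```

```text
time: 6.7
tool_pos: [0.5926, 0.1565, 0.0522]
eef_rot: [[-0.0, 0.495, -0.869], [-0.0, -0.869, -0.495], [-1.0, 0.0, 0.0]]
force: [0.4, -0.8, -0.4]
opening: 0.0855
time: 7.08
tool_pos: [0.5926, 0.1563, 0.0521]
eef_rot: [[-0.0, 0.69, -0.724], [0.0, -0.724, -0.69], [-1.0, -0.0, 0.0]]
force: [1.2, 0.7, -0.2]
opening: 0.0855
t 7.075 y ang -46.35 tcp [0.5926 0.1563 0.0521] shift [ 0.0002 -0.0009 -0.0007] turn [-0.0075  0.      0.0001] F [ 1.2  0.7 -0.2] open 0.0855
```

```bash
python3 -m inch '[[[0,0,0],[0,0,0],1],[[0,0,0],[0,0,0],1],[[0,0,0],[0,0,0],1],[[0,0,0],[0,0,0],1],[[0,0,0],[0,0,0],1]]' 60;python3 -m inch '[[[0,0,0],[0.05,0,0],1],[[0,0,0],[0.1,0,0],1],[[0,0,0],[0.15,0,0],1],[[0,0,0],[0.2,0,0],1],[[0,0,0],[0.25,0,0],1]]';python3 -c "
from h import *
rel([.5925,.157,.052],-110)
from station import manip;print(manip.get_state()['moment'])
p,d,c=shot('wrist','w5');W=cloud(d,c);A=np.array([.5925,.157])
rr=np.hypot(W[...,0]-A[0],W[...,1]-A[1]);m=(rr<.033)&(rr>.022)&(d>0)&(W[...,2]>.087)&(W[...,2]<.092);r=W[m]
print(len(r),np.sort(np.degrees(np.arctan2(r[:,1]-A[1],r[:,0]-A[0])))[::9].round())"
```

```text
time: 7.7
tool_pos: [0.5928, 0.1564, 0.0531]
eef_rot: [[0.001, 0.69, -0.724], [-0.0, -0.724, -0.69], [-1.0, 0.001, -0.0]]
force: [-2.1, -2.1, 8.9]
opening: 0.0598
time: 8.32
tool_pos: [0.5929, 0.1562, 0.0532]
eef_rot: [[0.001, -0.028, -1.0], [-0.001, -1.0, 0.028], [-1.0, 0.001, -0.001]]
force: [-1.5, -2.7, 8.5]
opening: 0.0594
t 8.325 y ang -91.61 tcp [0.5929 0.1562 0.0532] shift [ 0.0019 -0.0014  0.0007] turn [ 1.021e-01 -3.000e-04 -1.000e-04] F [-1.5 -2.7  8.5] open 0.0594
[-0.69983684  0.36283204  0.21053355]
321 [-166. -165. -163. -162. -161. -159. -158. -157. -156. -155. -110. -106.
 -103.  -99.  -96.  -93.  -89.  -85.  -82.  -79.  -75.  -72.  -71.   68.
   68.   71.   74.   76.   80.   84.   87.   91.   94.  100.  103.  106.]
```

View pics/w5.png

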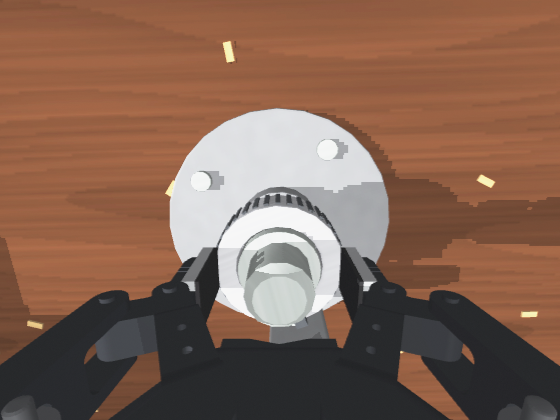

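The rib is hidden by the shaft in the picture, but by depth it is at about −160°. I turn another 8° and check the moment.

```bash
python3 -m inch '[[[0,0,0],[0.02,0,0],1],[[0,0,0],[0.045,0,0],1],[[0,0,0],[0.045,0,0],1]]';python3 -c "
from h import *
rel([.5925,.157,.052],-110)
from station import manip;print(manip.get_state()['moment'])
p,d,c=shot('wrist','w6');W=cloud(d,c);A=np.array([.5925,.157])
rr=np.hypot(W[...,0]-A[0],W[...,1]-A[1]);m=(rr<.033)&(rr>.022)&(d>0)&(W[...,2]>.087)&(W[...,2]<.092);r=W[m];a=np.sort(np.degrees(np.arctan2(r[:,1]-A[1],r[:,0]-A[0])));a=a[(a<-125)|(a>150)]
print(len(a),a[::9].round())"
```

```text
time: 8.75
tool_pos: [0.5929, 0.156, 0.0532]
eef_rot: [[0.001, -0.166, -0.986], [-0.001, -0.986, 0.166], [-1.0, 0.001, -0.001]]
force: [-1.0, -3.0, 10.0]
opening: 0.0593
t 8.75 y ang -99.53 tcp [0.5929 0.156  0.0532] shift [ 0.0019 -0.0015  0.0009] turn [ 0.0582 -0.0003 -0.0001] F [-1. -3. 10.] open 0.0593
[-0.68912952  0.40066417 -0.0127922 ]
86 [-174. -172. -171. -170. -168. -167. -166. -165. -164. -163.]
```

The rib is at about −168° with almost no moment, so the collar is in its last detent. I release, lift and check.

```bash
python3 -m inch '[[[0,0,0],[0,0,0],-1],[[0,0,0],[0,0,0],-1],[[0,0,0],[0,0,0],-1],[[0,0,0],[0,0,0],-1]]';python3 -m inch '[[[-0.1,0,0],[0,0,0],-1],[[-0.2,0,0],[0,0,0],-1],[[-0.28,0,0],[0,0,0],-1],[[-0.32,0,0],[0,0,0],-1],[[-0.32,0,0],[0,0,0],-1]]';python3 -c "
from h import *
p,d,c=shot('wrist','w7');W=cloud(d,c);p2,d2,c2=shot('scene','sc7')
A=np.array([.5925,.157])
def near(r,lo,hi,r0=0,W=W,d=d):
    rr=np.hypot(W[...,0]-A[0],W[...,1]-A[1]);m=(rr<r)&(rr>=r0)&(d>0)&(W[...,2]>lo)&(W[...,2]<hi);return W[m]
an=lambda r:np.degrees(np.arctan2(*(r.mean(0)[:2]-A)[::-1]))
for _ in range(3):
    t=near(.02,.109,.116);print('top',len(t),t.mean(0));A=t.mean(0)[:2]
q=near(.036,.081,.0865);print('coll',circ(q[np.hypot(*(q[:,:2]-A).T)>.0308],.032))
for nm,a in(('rib',(.033,.0868,.092,.022)),('tooth',(.06,.0945,.102,.036)),('post',(.062,.088,.094,.037))):
    r=near(*a);print(nm,len(r),r.mean(0),an(r))
    r=near(*a,W=cloud(d2,c2),d=d2);print(nm,'scene',len(r),an(r) if len(r) else 0)
m=(np.hypot(W[...,0]-.538,W[...,1]+.193)<.05)&(d>0)
rel([.538,-.1933,.22],-77)
cv2.imwrite('pics/w7z.png',cv2.resize(np.hstack([p[120:260,210:350],p2[250:390,270:410]])[:,:,::-1],(800,400),interpolation=cv2.INTER_CUBIC))
"
```

```text
time: 9.3
tool_pos: [0.5925, 0.1566, 0.0521]
eef_rot: [[-0.0, -0.163, -0.987], [0.0, -0.987, 0.163], [-1.0, 0.0, 0.0]]
force: [-0.3, 0.3, -0.5]
opening: 0.0855
time: 9.93
tool_pos: [0.5935, 0.1568, 0.2463]
eef_rot: [[0.004, -0.163, -0.987], [0.001, -0.987, 0.163], [-1.0, -0.002, -0.003]]
force: [-0.2, -0.6, -1.2]
opening: 0.0852
top 600 [0.59309011 0.15667709 0.11210247]
top 600 [0.59309011 0.15667709 0.11210247]
top 600 [0.59309011 0.15667709 0.11210247]
coll (array([0.59308531, 0.15656031]), np.float64(0.0005285742170364024))
rib 38 [0.56486854 0.1512062  0.08875784] -169.02900051980944
rib scene 21 -167.73795202306874
tooth 45 [0.55097426 0.14772639 0.0978633 ] -168.0016883119296
tooth scene 29 -165.55601734042935
post 342 [0.5460725  0.14632565 0.09169343] -167.58378232900452
post scene 203 -165.6795928063405
t 10.025 y ang -99.39 tcp [0.5921 0.1565 0.2436] shift [ 0.0395  0.5898 -0.0062] turn [-0.1244  0.0002 -0.    ] F [ 0.  -0.3 -0.4] open 0.0852
```

View pics/w7z.png

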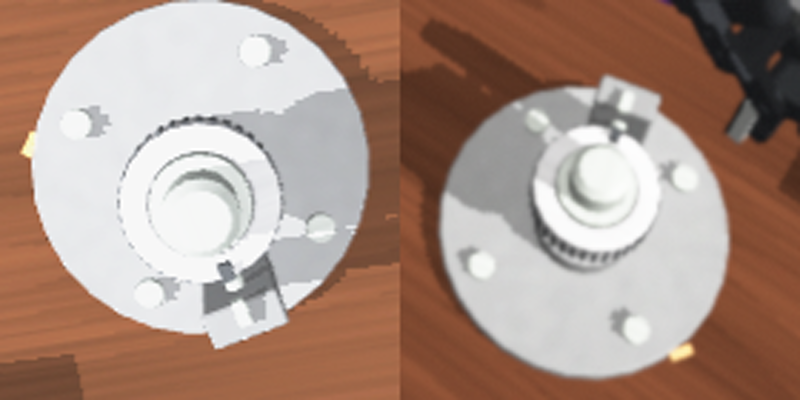

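The rib lines up with the tooth in both views (wrist depth: rib −169°, tooth −168°). The collar is at its stop, so I go to the sleeve.

```bash
python3 -m inch '[[[0,0.59,-0.006],[-0.124,0,0],-1],[[0,0.59,-0.006],[-0.124,0,0],-1],[[0,0.59,-0.006],[-0.124,0,0],-1],[[0,0.59,-0.006],[-0.124,0,0],-1],[[0,0.59,-0.006],[-0.124,0,0],-1]]';python3 -m inch '[[[0,0.05,0.03],[0,0,0],-1],[[0,0.05,0.03],[0,0,0],-1],[[0,0.05,0.03],[0,0,0],-1]]';python3 -c "
from h import *
p,d,c=shot('wrist','w8');W=cloud(d,c)
A=[.538,-.193]
m=(np.hypot(W[...,0]-A[0],W[...,1]-A[1])<.045)&(d>0);z=W[m];rim=z[(z[:,2]>.0885)&(z[:,2]<.0915)];print(len(rim),rim.mean(0),circ(rim))
ou=rim[np.hypot(*(rim[:,:2]-circ(rim)[0][:2]).T)>.0225];print(len(ou),circ(ou,.024))
rel([.5385,-.1933,.13],-77)"
```

```text
time: 10.65
tool_pos: [0.5435, -0.154, 0.2426]
eef_rot: [[-0.002, 0.224, -0.975], [0.001, -0.975, -0.224], [-1.0, -0.001, 0.002]]
force: [0.4, -0.1, -0.8]
opening: 0.0854
time: 11.02
tool_pos: [0.5337, -0.1846, 0.2431]
eef_rot: [[-0.002, 0.224, -0.975], [0.001, -0.975, -0.224], [-1.0, -0.001, 0.001]]
force: [0.2, 0.4, 1.0]
opening: 0.0854
706 [ 0.53857127 -0.19343568  0.08983985] (array([ 0.53837638, -0.19341253,  0.02020755]), np.float64(0.002012383475235331))
105 (array([ 0.53838669, -0.19339905]), np.float64(0.0003230627810684347))
t 11.075 y ang -76.98 tcp [ 0.534  -0.1841  0.2433] shift [ 0.1888  0.0169 -0.0041] turn [0.0001 0.0003 0.0004] F [0.3 0.1 1.4] open 0.0859
```

View pics/w8.png

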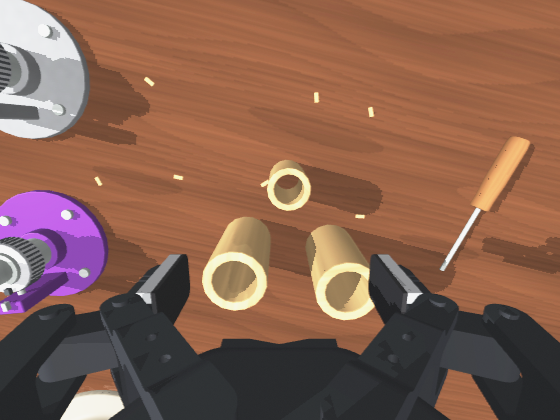

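The small sleeve at pixel (288,187) fits to (0.5384, −0.1934), and the finger approach is clear of the two tall tubes. I descend.

```bash
python3 -m inch '[[[0.09,0.017,-0.004],[0,0,0],-1],[[0.18,0.017,-0.004],[0,0,0],-1],[[0.18,0.017,-0.004],[0,0,0],-1],[[0.18,0.017,-0.004],[0,0,0],-1]]';python3 -c "
from h import *
rel([.5384,-.1934,.042],-77)"
```

```text
time: 11.58
tool_pos: [0.5395, -0.1942, 0.1374]
eef_rot: [[0.001, 0.225, -0.974], [-0.0, -0.974, -0.225], [-1.0, 0.0, -0.001]]
force: [0.6, 0.6, 0.6]
opening: 0.0851
t 11.575 y ang -76.99 tcp [ 0.5395 -0.1942  0.1374] shift [ 0.1591 -0.0018  0.0016] turn [ 0.     -0.0003 -0.0001] F [0.6 0.6 0.6] open 0.0851
```

```bash
python3 -m inch '[[[0.07,-0.001,0.001],[0,0,0],-1],[[0.13,-0.001,0.001],[0,0,0],-1],[[0.159,-0.001,0.001],[0,0,0],-1],[[0.159,-0.001,0.001],[0,0,0],-1],[[0.159,-0.001,0.001],[0,0,0],-1]]';python3 -c "
from h import *
rel([.5384,-.1934,.042],-77);shot('wrist','w9')"
```

```text
time: 12.2
tool_pos: [0.5388, -0.1948, 0.0424]
eef_rot: [[0.002, 0.224, -0.975], [-0.001, -0.975, -0.224], [-1.0, 0.001, -0.002]]
force: [0.3, -0.2, 1.0]
opening: 0.0855
t 12.2 y ang -77.08 tcp [ 0.5388 -0.1948  0.0424] shift [ 0.0006 -0.0024  0.0001] turn [-0.0004 -0.0006 -0.0003] F [ 0.3 -0.2  1. ] open 0.0855
```

View pics/w9.png

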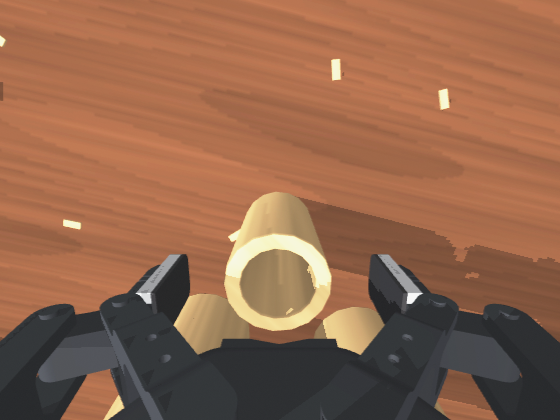

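The sleeve is centred between the jaws at (278,285). I shift 1.2 mm and then close.

```bash
python3 -m inch '[[[0,-0.002,0],[0,0,0],-1],[[0,-0.002,0],[0,0,0],1],[[0,-0.002,0],[0,0,0],1],[[0,-0.002,0],[0,0,0],1],[[0,-0.002,0],[0,0,0],1]]' 40; python3 -m inch '[[[0,0,0],[0,0,0],1],[[0,0,0],[0,0,0],1],[[-0.04,0,0],[0,0,0],1],[[-0.1,0,0],[0,0,0],1],[[-0.15,0,0],[0,0,0],1]]' ; python3 -c "
from h import *
rel([.58,.1,.24],-77)"
```

```text
time: 12.88
tool_pos: [0.5377, -0.1935, 0.0413]
eef_rot: [[0.001, 0.223, -0.975], [-0.0, -0.975, -0.223], [-1.0, 0.0, -0.0]]
force: [-0.7, -0.4, 5.9]
opening: 0.0472
time: 13.5
tool_pos: [0.5372, -0.1933, 0.1316]
eef_rot: [[-0.001, 0.224, -0.975], [0.0, -0.975, -0.224], [-1.0, -0.0, 0.001]]
force: [0.3, -0.8, -2.7]
opening: 0.0472
t 13.5 y ang -77.08 tcp [ 0.5372 -0.1933  0.1316] shift [-0.1806 -0.4605 -0.1787] turn [-0.0004  0.0002  0.0001] F [ 0.3 -0.8 -2.7] open 0.0472
```

```bash
python3 -m inch '[[[-0.09,-0.04,-0.02],[0,0,0],1],[[-0.11,-0.14,-0.06],[0,0,0],1],[[-0.11,-0.23,-0.1],[0,0,0],1],[[-0.11,-0.32,-0.14],[0,0,0],1],[[-0.11,-0.41,-0.16],[0,0,0],1]]' ; python3 -c "
from h import *
rel([.593,.1566,.2],-77)"
```

```text
time: 14.12
tool_pos: [0.5763, 0.0701, 0.1966]
eef_rot: [[0.0, 0.224, -0.975], [0.0, -0.975, -0.224], [-1.0, -0.0, -0.0]]
force: [1.4, 0.3, -2.8]
opening: 0.0473
t 14.125 y ang -77.06 tcp [0.5763 0.0701 0.1966] shift [-0.0057 -0.1343 -0.0593] turn [-0.0003 -0.      0.    ] F [ 1.4  0.3 -2.8] open 0.0473
```

```bash
python3 -m inch '[[[-0.005,-0.08,-0.035],[0,0,0],1],[[-0.005,-0.13,-0.058],[0,0,0],1],[[-0.005,-0.134,-0.059],[0,0,0],1],[[-0.005,-0.134,-0.059],[0,0,0],1],[[-0.005,-0.134,-0.059],[0,0,0],1]]' ; cat > meas.py <<'E'
from h import *
import sys
from station import manip
tag=sys.argv[1]
rel([.593,.1566,.2],-77)
tc=manip.get_state()['tool_pos']
p,d,c=shot('wrist','w'+tag);W=cloud(d,c)
ht=tc[2]-.0413+.09
rr=np.hypot(W[...,0]-tc[0],W[...,1]-tc[1])
z=W[(rr<.03)&(abs(W[...,2]-ht)<.003)&(d>0)&(d<.2)]
print('wrist rim',len(z),z.mean(0),circ(z,.02025))
for n in('scene','side'):
    p,d,c=shot(n,n+tag);W=cloud(d,c);hsv=cv2.cvtColor(p,cv2.COLOR_RGB2HSV)
    z=W[(np.hypot(W[...,0]-tc[0],W[...,1]-tc[1])<.035)&(abs(W[...,2]-ht+.045)<.06)&(d>0)&(hsv[...,1]>80)&(hsv[...,0]<40)]
    if len(z)>30:
        for lo,hi in((-.09,-.06),(-.06,-.03),(-.03,-.003)):
            q=z[(z[:,2]>ht+lo)&(z[:,2]<ht+hi)]
            if len(q)>20:print(n,lo,len(q),circ(q,.024))
        print(n,'z range',np.percentile(z[:,2],[1,99]))
E
python3 meas.py a
```

```text
time: 14.75
tool_pos: [0.5924, 0.1526, 0.1997]
eef_rot: [[-0.001, 0.222, -0.975], [-0.001, -0.975, -0.222], [-1.0, 0.001, 0.001]]
force: [-0.4, -0.3, -2.5]
opening: 0.0469
t 14.75 y ang -77.18 tcp [0.5924 0.1526 0.1997] shift [-0.0006 -0.0063 -0.0025] turn [-0.001   0.0002 -0.0002] F [-0.4 -0.3 -2.5] open 0.0469
wrist rim 5033 [0.59463232 0.15381048 0.24810289] (array([0.59403667, 0.15386627]), np.float64(0.002534678447483114))
scene -0.09 317 (array([0.59296254, 0.15097942]), np.float64(0.0030515096363149443))
scene -0.06 518 (array([0.59367595, 0.15144616]), np.float64(0.00259973942133871))
scene -0.03 526 (array([0.59288646, 0.15160765]), np.float64(0.0033933550164948405))
scene z range [0.16432344 0.25015851]
side -0.09 883 (array([0.59428089, 0.15244715]), np.float64(0.0006638554445993342))
side -0.06 952 (array([0.59418491, 0.1528204 ]), np.float64(0.0006638243096202407))
side -0.03 565 (array([0.59425348, 0.1536826 ]), np.float64(0.002293359757134714))
side z range [0.1588008  0.24749377]
```

```bash
python3 -c "
import cv2,numpy as np
a=cv2.imread('pics/wa.png');b=cv2.imread('pics/sidea.png');c=cv2.imread('pics/scenea.png')
cv2.imwrite('pics/cmp.png',np.hstack([cv2.resize(a,(400,300)),cv2.resize(b[150:390,60:300],(400,400))[:300]]))"
```

```text
(no output)
```

View pics/cmp.png

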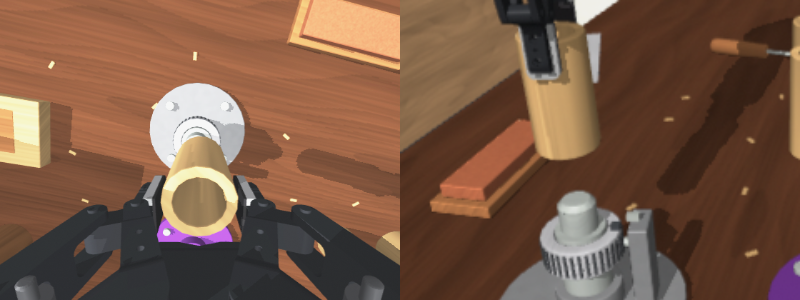

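View pics/scenea.png

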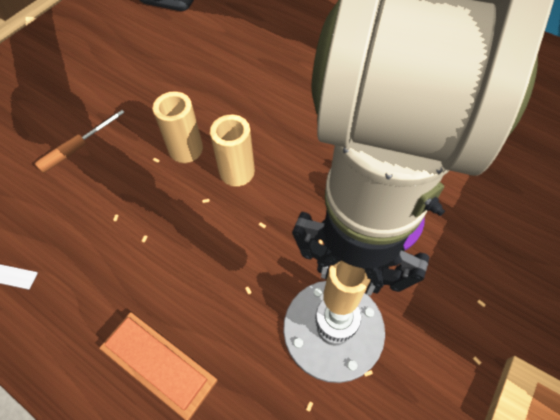

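The sleeve is held upright, with its rim at about (197,195) in the half-size wrist view. Comparing the sleeve with the shaft in the same cameras gives a TCP target of about (0.592, 0.1566). I come down to just above the shaft.

```bash
python3 -c "
from h import *
rel([.592,.1566,.163],-77)"
```

```text
t 14.9 y ang -77.16 tcp [0.5926 0.1531 0.1999] shift [ 0.0614 -0.006  -0.0004] turn [-0.0009  0.     -0.0001] F [-0.7 -0.8 -1.8] open 0.047
```

```bash
python3 -m inch '[[[0.03,-0.006,-0.0005],[0,0,0],1],[[0.061,-0.006,-0.0005],[0,0,0],1],[[0.061,-0.006,-0.0005],[0,0,0],1],[[0.061,-0.006,-0.0005],[0,0,0],1],[[0.061,-0.006,-0.0005],[0,0,0],1]]' ; cat >> meas.py <<'E'
    q=W[(np.hypot(W[...,0]-tc[0],W[...,1]-tc[1])<.025)&(W[...,2]>.09)&(W[...,2]<.107)&(d>0)&(hsv[...,1]<70)]
    if len(q)>20:print(n,'shaft',len(q),circ(q,.015))
E
python3 meas.py b;python3 -c "
import cv2,numpy as np
a=cv2.imread('pics/wb.png');b=cv2.imread('pics/sideb.png')
cv2.imwrite('pics/cmp2.png',np.hstack([cv2.resize(a,(400,300)),cv2.resize(b[190:340,80:280],(400,300))]))"
```

```text
time: 15.52
tool_pos: [0.5924, 0.1579, 0.1637]
eef_rot: [[0.001, 0.224, -0.975], [0.0, -0.975, -0.224], [-1.0, -0.0, -0.001]]
force: [0.0, -0.0, -1.5]
opening: 0.0471
t 15.525 y ang -77.08 tcp [0.5924 0.1579 0.1637] shift [-0.0604  0.0023 -0.0005] turn [-0.0005 -0.0003  0.    ] F [ 0.  -0.  -1.5] open 0.0471
wrist rim 5052 [0.59460701 0.15908954 0.21214615] (array([0.59400343, 0.15913801]), np.float64(0.002555328364456684))
scene -0.09 285 (array([0.59315666, 0.15630807]), np.float64(0.0028831779455603633))
scene -0.06 450 (array([0.59364791, 0.15659518]), np.float64(0.002542189975050421))
scene -0.03 357 (array([0.5922113 , 0.15668143]), np.float64(0.003258194993158244))
scene z range [0.12798015 0.21423824]
side -0.09 810 (array([0.5940437 , 0.15746797]), np.float64(0.0006438294098031301))
side -0.06 886 (array([0.59395375, 0.15784043]), np.float64(0.0006616463751601782))
side -0.03 517 (array([0.59413437, 0.15903392]), np.float64(0.0023962727647352184))
side z range [0.12314158 0.21142553]
side shaft 259 (array([0.59338356, 0.15652802]), np.float64(0.000626060924771633))
```

View pics/cmp2.png

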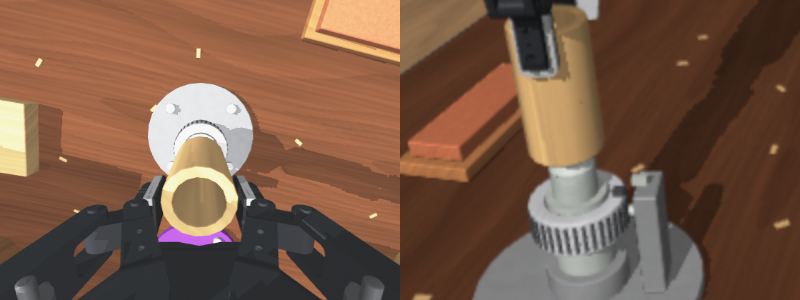

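The side view shows the sleeve about 1 mm off the shaft in y. I correct that and lower in steps, watching the force.

```bash
python3 -c "
from h import *
rel([.5919,.1567,.163],-77)"; python3 -m inch '[[[0.005,0.0018,0.0006],[0,0,0],1],[[0.01,0.0018,0.0006],[0,0,0],1],[[0.018,0.0018,0.0006],[0,0,0],1],[[0.025,0.0018,0.0006],[0,0,0],1]]'; python3 meas.py c
```

```text
t 15.675 y ang -77.08 tcp [0.5923 0.1579 0.1637] shift [0.0012 0.0017 0.001 ] turn [-0.0004 -0.0003  0.    ] F [-0.7  0.4 -2.2] open 0.0471
time: 16.18
tool_pos: [0.5918, 0.1566, 0.1477]
eef_rot: [[-0.0, 0.224, -0.975], [-0.0, -0.975, -0.224], [-1.0, 0.0, 0.0]]
force: [-0.9, -0.5, -2.7]
opening: 0.0466
t 16.175 y ang -77.08 tcp [0.5918 0.1566 0.1477] shift [-0.0871  0.0005 -0.0018] turn [-0.0004  0.0001 -0.    ] F [-0.9 -0.5 -2.7] open 0.0466
wrist rim 5053 [0.59409863 0.15787336 0.19614132] (array([0.59346946, 0.15792209]), np.float64(0.002562902835871839))
scene -0.09 276 (array([0.59235606, 0.15468453]), np.float64(0.002878752552202707))
scene -0.06 397 (array([0.59253529, 0.15543264]), np.float64(0.0027446128353530554))
scene -0.03 317 (array([0.59131472, 0.15535353]), np.float64(0.003075150250519684))
scene z range [0.11210451 0.19752968]
side -0.09 768 (array([0.59328032, 0.15621225]), np.float64(0.0006422649613323175))
side -0.06 841 (array([0.59326467, 0.15661638]), np.float64(0.0006521368140991957))
side -0.03 496 (array([0.59343799, 0.15788443]), np.float64(0.0025346694482632167))
side z range [0.10726417 0.1953079 ]
side shaft 136 (array([0.59341086, 0.1566101 ]), np.float64(0.002239141740168658))
```

```bash
python3 -m inch '[[[0.008,0,0],[0,0,0],1],[[0.016,0,0],[0,0,0],1],[[0.022,0,0],[0,0,0],1],[[0.026,0,0],[0,0,0],1],[[0.026,0,0],[0,0,0],1]]'; python3 -c "
from h import *
rel([.5919,.1567,.128],-77)"
```

```text
time: 16.95
tool_pos: [0.5918, 0.1566, 0.1324]
eef_rot: [[-0.0, 0.224, -0.975], [-0.0, -0.975, -0.224], [-1.0, 0.0, 0.0]]
force: [0.1, -0.1, -0.9]
opening: 0.0473
t 16.95 y ang -77.07 tcp [0.5918 0.1566 0.1324] shift [ 0.0073 -0.0001 -0.0001] turn [-0.0004  0.0001 -0.    ] F [ 0.1 -0.1 -0.9] open 0.0473
```

```bash
python3 -m inch '[[[0.003,0,0],[0,0,0],1],[[0.005,0,0],[0,0,0],1],[[0.007,0,0],[0,0,0],1],[[0.008,0,0],[0,0,0],1],[[0.008,0,0],[0,0,0],1]]'; python3 meas.py d
```

```text
time: 17.58
tool_pos: [0.5922, 0.1566, 0.1283]
eef_rot: [[0.001, 0.224, -0.975], [0.0, -0.975, -0.224], [-1.0, -0.0, -0.001]]
force: [-1.3, -0.4, 4.7]
opening: 0.0466
t 17.575 y ang -77.08 tcp [0.5922 0.1566 0.1283] shift [-0.1195  0.0003 -0.0013] turn [-0.0005 -0.0002  0.    ] F [-1.3 -0.4  4.7] open 0.0466
wrist rim 5060 [0.5944143  0.15787029 0.17676826] (array([0.59386532, 0.15793651]), np.float64(0.002542977748652109))
scene -0.09 189 (array([0.59215457, 0.15483918]), np.float64(0.0031367026730309425))
scene -0.06 339 (array([0.59276163, 0.15530881]), np.float64(0.0029957652838604972))
scene -0.03 267 (array([0.59183983, 0.15545638]), np.float64(0.002860769570182743))
scene z range [0.09474468 0.17889473]
side -0.09 717 (array([0.59379233, 0.15633382]), np.float64(0.0006586420284928577))
side -0.06 798 (array([0.59370374, 0.15671368]), np.float64(0.0006579539102637722))
side -0.03 474 (array([0.59404913, 0.15813861]), np.float64(0.002531618686037369))
side z range [0.0879313  0.17622924]
```

The force rises to about +5 N at the expected height, and the sleeve's top is at 177 mm, so it is home. I release and retreat straight up.

```bash
python3 -m inch '[[[0,0,0],[0,0,0],-1],[[0,0,0],[0,0,0],-1],[[0,0,0],[0,0,0],-1],[[0,0,0],[0,0,0],-1],[[0,0,0],[0,0,0],-1]]';python3 -m inch '[[[-0.04,0,0],[0,0,0],-1],[[-0.1,0,0],[0,0,0],-1],[[-0.18,0,0],[0,0,0],-1],[[-0.25,0,0],[0,0,0],-1],[[-0.25,0,0],[0,0,0],-1]]'; python3 -c "
from h import *
import time
for n in('wrist','side','scene'):
    p,d,c=shot(n,n+'e');W=cloud(d,c)
    A=np.array([.593,.1566]);rr=np.hypot(W[...,0]-A[0],W[...,1]-A[1])
    z=W[(rr<.03)&(W[...,2]>.17)&(W[...,2]<.184)&(d>0)];print(n,'rim',len(z),z.mean(0),circ(z,.02025)) if len(z)>9 else 0
    if len(z)>50:
        Q=z[z[:,2]>.175];co=np.linalg.lstsq(np.c_[Q[:,:2],np.ones(len(Q))],Q[:,2],rcond=None)[0];print('tilt',co[:2])
    for nm,a in(('rib',(.0335,.0868,.092,.0255)),('tooth',(.06,.0945,.102,.036))):
        m=(rr<a[0])&(rr>a[3])&(W[...,2]>a[1])&(W[...,2]<a[2])&(d>0);r=W[m]
        if len(r):print(nm,len(r),r.mean(0),np.degrees(np.arctan2(*(r.mean(0)[:2]-A)[::-1])))
    for lo in(.095,.115,.135,.155):
        q=W[(rr<.035)&(W[...,2]>lo)&(W[...,2]<lo+.018)&(d>0)]
        if n=='side':print(lo,circ(q,.024))
rel([.5,0,.3])
a=cv2.imread('pics/wriste.png');b=cv2.imread('pics/sidee.png');c=cv2.imread('pics/scenee.png')
cv2.imwrite('pics/cmp3.png',np.vstack([np.hstack([cv2.resize(a,(400,300)),cv2.resize(b[180:360,90:330],(400,300))]),np.hstack([cv2.resize(c,(400,300)),cv2.resize(c[240:390,240:440],(400,300))])]))
"
```

```text
time: 18.35
tool_pos: [0.5919, 0.1567, 0.1278]
eef_rot: [[-0.0, 0.224, -0.975], [-0.0, -0.975, -0.224], [-1.0, 0.0, 0.0]]
force: [-0.5, 0.2, -0.6]
opening: 0.0856
time: 18.98
tool_pos: [0.5936, 0.1571, 0.2813]
eef_rot: [[0.006, 0.223, -0.975], [0.002, -0.975, -0.223], [-1.0, -0.001, -0.006]]
force: [0.3, -0.2, -0.1]
opening: 0.0851
wrist rim 1130 [0.59386381 0.15676253 0.17632043] (array([0.59391618, 0.15681636]), np.float64(0.0022265735645915314))
tilt [-0.0017611  -0.00168155]
side rim 506 [0.59219158 0.16037912 0.17403519] (array([0.5922809 , 0.15928135]), np.float64(0.00201146846214828))
tilt [0.00289171 0.0012963 ]
rib 15 [0.56519714 0.15127868 0.08760387] -169.1649304220596
tooth 34 [0.55045765 0.14844882 0.0962975 ] -169.15349822451282
0.095 (array([0.59416402, 0.15619143]), np.float64(0.0006457292227128611))
0.115 (array([0.59425296, 0.15609404]), np.float64(0.0006807348453523617))
0.135 (array([0.59416242, 0.15611618]), np.float64(0.0006445282028798675))
0.155 (array([0.59375318, 0.15676286]), np.float64(0.0030947979113742415))
scene rim 635 [0.59391577 0.15518898 0.1762778 ] (array([0.59387309, 0.15500517]), np.float64(0.0022318065861413345))
tilt [ 0.00392675 -0.00419785]
rib 2 [0.60088924 0.15889822 0.08911454] 16.24141855982028
t 19.125 y ang -77.07 tcp [0.5914 0.1565 0.277 ] shift [-0.0381  0.2201  0.2068] turn [-0.      0.0004 -0.    ] F [ 0.1 -1.  -0.4] open 0.0852
```

View pics/cmp3.png

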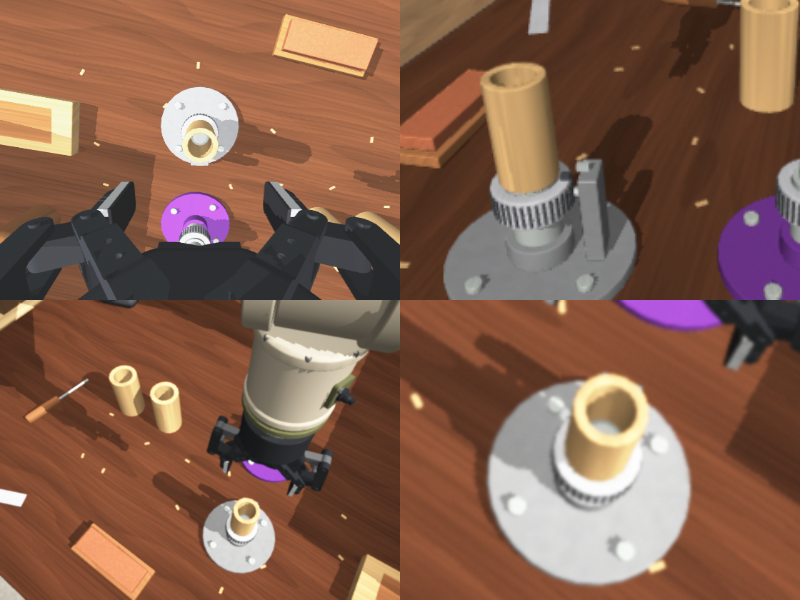

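The pictures show the sleeve seated upright on the shoulder, with its top at about 177 mm. The rib and tooth are both at −169.2° in the side view, and the gripper is clear of everything. I hand the job in.

```bash
python3 -m inch '[[[0,0,0],[0,0,0],-1],[[0,0,0],[0,0,0],-1]]'; python3 -c "
from station import manip
print(manip.sign_off())"
```

```text
time: 19.38
tool_pos: [0.5916, 0.1565, 0.2768]
eef_rot: [[-0.002, 0.224, -0.975], [-0.001, -0.975, -0.224], [-1.0, 0.0, 0.002]]
force: [-1.2, 0.4, 0.0]
opening: 0.0857
the job is handed in; nothing more can be done
None
```

I turned the collar about 120° clockwise to its stop in two grasps, then slid the small sleeve over the grey stand's shaft and handed the job in at 19.4 s. `sign_off` gives no verdict, so the checks below are my own.

- **Collar:** before the sleeve went on, the rib was within about 1° of the tooth by the wrist camera and about 2° by the scene camera. After the sleeve went on, both lay at −169.2° in the side camera.
- **Sleeve:** its top is at about 176–177 mm, where 177 mm is fully home. Its axis is within about 1 mm of the barrel's by the wrist and side cameras, and its tilt is under 0.01 rad.
- **Where the cameras disagreed:** rim fits from the scene and side cameras came out 2–3 mm from the axis. I put that down to depth errors and partly hidden views.
- **Contact and bystanders:** the gripper was open and 10 cm or more above the sleeve at hand-in. The whetstone, gouge and look-alikes show no movement in the pictures. The mallet and wood blank I did not identify or check separately, but the arm came near nothing else.

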